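# Lock a heat sink upright in the assembly jig

## Task

Stand the aluminium heat sink upright on the floor of the wooden jig's slot, midway along the slot, with its fins towards the keyway and the apron, and let go of it. Then slide the flat key, nose first, along the apron into the keyway until its handle meets the wood, so that the plate passes between the two lowest fins, and leave it lying there. Leave everything else on the bench where it is.

Things in the scene. Friction and masses are not known exactly. Their poses are not given: they have to be found in the camera images.
- jig: Plain wooden jig fixed to the bench (mm): two cheeks, each 25 thick (x), 90 long (y), 44 tall, and between them an open-ended slot 30 wide (x), 90 long (y), its top edges sloped 4 outward as a lead-in. Origin on the bench (z=0) under the slot's centre, z up; the slot runs along y. +x points from the apron through the keyway to the slot, roughly away from the robot (within 0.4 rad).
- jig_slot (a point): Centre of the slot's floor, 8 mm above the bench.
- jig_keyway (a point): Middle of the mouth's lower edge of the keyway: a flat tunnel along x through the front (-x) cheek (x -40 to -15 mm) into the slot, 46 wide (y), floor 15 and roof 27 above the bench. This point: x -40, y 0, z 15 in the jig's frame. Before it lies the wooden apron, x -115 to -40, 70 wide, its top level with the keyway floor.
- sink: Aluminium heat sink standing on the bench, 26 thick (x) x 50 wide (y) x 70 mm tall (z), 110 to 225 g. Origin: centre of its underside. A plain back plate 8 thick forms its +x side; six level fins 18 deep, all 50 wide, point to -x. The lowest fin is 0 to 5 above the underside, the next 21 to 25: a 16 mm gap between.
- sink_fins (a point): At the fin tips (-x face, x -13 mm), mid-width, 13 mm above the underside: in the gap between the two lowest fins.
- key: Flat key lying on the bench: steel plate 6 thick, 40 wide (y), 86 mm long (x -22.5 to +63.5; last 8 at the nose 32 wide); on it an upright black plastic handle, x -22.5 to 22.5, 20 wide (y), from 6 to 38 above the underside. Origin: underside, below the handle's centre; +x to the nose. 145 to 235 g.
- key_nose (a point): Middle of the key's nose edge, at the underside (x 63.5 mm). 41 mm of plate stands out before the handle, so the handle meets the jig's front cheek when this point is 1 mm past the slot's centre.
- key_grip (a point): In the key's handle, above the origin, 27 mm above the underside: where to hold it.
- jar: Bystander (sizes in mm): glass jar of screws with a steel lid, upright cylinder 62 dia x 100 tall. Origin: centre of its underside.
- speaker: Bystander (sizes in mm): small loose loudspeaker, dark round, face up, 64 dia x 38 tall. Origin: centre of its underside.
- spool: Bystander (sizes in mm): white spool of solder standing on its flange, 52 dia x 44 tall, close beside the jig on the jig's +y side. Origin: centre of its underside.
- trafo: Bystander (sizes in mm): small transformer, dark iron core and copper winding, 42 x 46 x 38 tall, close beside the jig on the jig's -y side. Origin: centre of its underside.
- screwdriver: Bystander (sizes in mm): red-handled screwdriver 190 long lying on the bench behind the jig, across the bench, handle to the right (-y). Origin: in the middle of the tool.

How it is judged (in metres and radians):
On the way, in this order (a step that is already met when the one before it is completed fails the run):
1. the heat sink stands in the slot, fins towards the keyway, let go, and the key is not yet in the keyway (y of sink in the frame of jig between -0.01 and 0.01 m and x of sink in the frame of jig between -0.005 and 0.005 m and z of sink in the frame of jig between 0.004 and 0.0115 m and angle between sink's own z axis and vertical below 0.08 rad and x of sink_fins in the frame of jig below -0.006 m and angle between the x axis of sink and the x axis of jig, either way round below 0.12 rad and contact force between the fingers and sink below 0.1 N and distance between key_nose and jig_slot above 0.035 m), for 0.2 s.
2. the key is home between the two lowest fins (x of key_nose in the frame of jig between -0.004 and 0.008 m and y of key_nose in the frame of jig between -0.009 and 0.009 m and z of key_nose in the frame of jig between 0.01 and 0.0215 m and angle between key's own z axis and vertical below 0.1 rad), for 0.1 s.
At the end, for the whole second after the job is handed in: Heat sink upright (0.08 rad) on the slot floor (within 3.5 mm), square to the slot (0.12 rad), within 10 mm of mid-slot, fins towards the keyway; key level (0.1 rad) in the keyway, its nose at most 4 mm short of the slot centre (handle within 5 mm of the wood); both released and at rest (all of step 2 and y of sink in the frame of jig between -0.01 and 0.01 m and x of sink in the frame of jig between -0.005 and 0.005 m and z of sink in the frame of jig between 0.004 and 0.0115 m and angle between sink's own z axis and vertical below 0.08 rad and x of sink_fins in the frame of jig below -0.006 m and angle between the x axis of sink and the x axis of jig, either way round below 0.12 rad and contact force between the fingers and sink below 0.1 N and contact force between the fingers and key below 0.1 N and linear speed of each of sink, key below 0.02 m/s); the robot touches nothing.
It fails at once if a bystander is moved more than 30 mm (distance of any of jar, speaker, spool, trafo, screwdriver from where it was at the start of the episode above 0.03 m).
It also fails if it takes over 64 s, if anything falls off the work surface, if the arm or the gripper's body presses on something with over 40 N, if the wrist force passes 120 N, or if a joint passes its speed limit or range.

## Robot

A 6-joint arm with a two-finger parallel gripper is mounted at the origin on the work surface. World frame = base frame: x ahead of the robot, y to its left, z up, the work surface at z = 0. Lengths are in mm, angles in rad, forces in N, time in s.
With the tool pointing down it reaches from about 325 to 850 mm from the base axis. Payload 4.4 kg.
Tool frame: the origin (TCP) lies at the centre of the arm's flange, where the gripper is bolted on; the fingertips stand 199 mm ahead of it and the grasp point (between the pads) lies bot.grip_depth ahead of it (bot.grip_depth is the distance from the TCP to the grasp point, in mm); z points along the fingers, y is the line along which they close (so a half turn about z gives the same grasp; the last joint's range is limited). The gripper opens to 94 mm and grips with 3 to 60 N. Pads are 16 mm wide; open, the fingers measure 119 mm over their backs; the gripper's body (75 mm by 177 mm) begins 78 mm behind the grasp point.
Start: joints at [-1.401, 0.207, 1.542, -0, 1.393, -0.15], TCP at [181.3, -545.673, 404.647] pointing down, gripper open.
Joint ranges: [-2.73, 2.73], [-0.86, 2.22], [0.23, 2.46], [-1.11, 4.25], [0.08, 2.63], [-2.82, 2.82]. Speed limits (rad/s): [2.79, 2.79, 3.14, 3.14, 3.14, 3.14].

## Interface

Orientations are given as a rotation vector (axis times angle).
In Python, from rig import bot gives the robot as it stands. Calls block until the motion is done:
- bot.move_to(position, orientation): joint-space move of the TCP to a pose.
- bot.move_l(position, ori=None, rate=150, max_force=None): straight line of the TCP; ori=None keeps the orientation; rate is the mean speed in mm/s. With max_force (N) it stops when the force on the tool has changed by that much, and returns True; else False.
- bot.move_joints(angles): joint-space move.
- bot.move_gripper(opening, grasp_force=None): finger opening in mm; grasp_force is the grip in N (None keeps the last); returns when the fingers have stopped.
- bot.sleep(seconds).
- bot.solve_ik(position, orientation): joint angles nearest the present ones, or None.
- bot.get_obs(): the state.
- bot.grab_frame(name): name is "scene" or "top" or "wrist"; returns the picture (400x640x3 uint8, blue, green, red); there is no depth.
- bot.calibration(name): a dict with "intrinsics" (3x3 intrinsics, pixels), "dist_coeffs" ([k1, k2, p1, p2, k3] as OpenCV has them; the pictures are not rectified), "origin" and "attitude" of the camera in the world. Camera axes: x right, y down, z forward; pixel columns grow to the right and rows downward; lengths in mm; the calibration is good to about 2 mm. A picture is of the moment at which its call begins: read the wrist's pose just before it. calibration takes no time and is no camera call; for the wrist camera it gives the pose at the moment of the call.
A pose or a line that the arm cannot do raises bot.Unreachable and nothing moves.
- bot.hand_in(): hands the job in; it is judged then, once.
The state is a dict: "clock": time; "q": joint angles; "qd": joint speeds; "joint_torque": joint torques, N m; "eef_pos": TCP position; "eef_rot": TCP orientation; "contact_force": force on the tool from outside, world axes, zero at the start; "torque": the same for the moment, N m; "opening": finger opening in mm; "grasp_force": force on a finger pad.
Only numpy, scipy, OpenCV 4.12 (cv2) and the standard library are available. Lean on these libraries where they do the work, as an engineer would, in place of code of your own. Each camera call takes 0.05 s, during which the arm holds its last target. There are 200 camera calls.

## Working session

There is one attempt and no reset: what is moved stays moved. The work goes in short steps, each a Python script; the robot and the scene stay as the last script left them, time stands still between calls to the robot, and variables do not carry over. Pictures are saved under pics/ and viewed, at most 10 in all, crops included, and the job is handed in when it is done.

```bash
ls; mkdir -p pics; python3 - <<'E'
from rig import bot
import cv2
print(bot.grip_depth, bot.get_obs())
for n in("top","scene","wrist"):
    print(n,bot.calibration(n))
a=bot.grab_frame("top");cv2.imwrite("pics/top0.png",a)
b=bot.grab_frame("scene");cv2.imwrite("pics/scene0.png",b)
E
```

```text
pics
180.4 {'clock': 0.0, 'q': array([-1.40048677e+00,  2.07432149e-01,  1.54293758e+00, -3.66188202e-05,
        1.39351520e+00, -1.50492689e-01]), 'qd': array([-2.97293349e-04, -1.19225359e-04, -1.56913256e-03,  2.94707865e-04,
       -2.20899140e-04,  5.54211064e-05]), 'joint_torque': array([-1.08324650e-03, -3.70887852e+01, -2.81415904e+01,  6.96722581e-02,
        3.62313981e-02, -1.52686175e-04]), 'eef_pos': array([ 181.2401587 , -545.30993773,  403.49117974]), 'eef_rot': array([-3.09900094e+00, -5.01400965e-01,  9.22142433e-05]), 'contact_force': array([ 0.14678149, -0.54652433, -0.28108199]), 'torque': array([-0.02534121,  0.00138633, -0.03116002]), 'grasp_force': 0.0, 'opening': 93.96059162430387}
top {'intrinsics': array([[416.51697863,   0.        , 318.86678855],
       [  0.        , 416.51697863, 200.74116994],
       [  0.        ,   0.        ,   1.        ]]), 'dist_coeffs': array([-0.10492235,  0.        ,  0.        ,  0.        ,  0.        ]), 'origin': array([461.73438882,  28.74843112, 958.20962105]), 'attitude': array([-2.13519549,  2.16897985, -0.16010331])}
scene {'intrinsics': array([[498.81842416,   0.        , 316.69720413],
       [  0.        , 498.81842416, 200.71470217],
       [  0.        ,   0.        ,   1.        ]]), 'dist_coeffs': array([0.03176746, 0.        , 0.        , 0.        , 0.        ]), 'origin': array([1665.61878908, -125.26501633,  747.13079605]), 'attitude': array([-1.70202082, -1.49007775,  0.80639768])}
wrist {'intrinsics': array([[304.23365964,   0.        , 318.55594466],
       [  0.        , 304.23365964, 198.39978654],
       [  0.        ,   0.        ,   1.        ]]), 'dist_coeffs': array([-0.01089461,  0.        ,  0.        ,  0.        ,  0.        ]), 'origin': array([ 244.61639172, -524.29387449,  384.11944358]), 'attitude': array([ 2.38891677, -1.72278175, -0.20567487])}
```

View pics/top0.png

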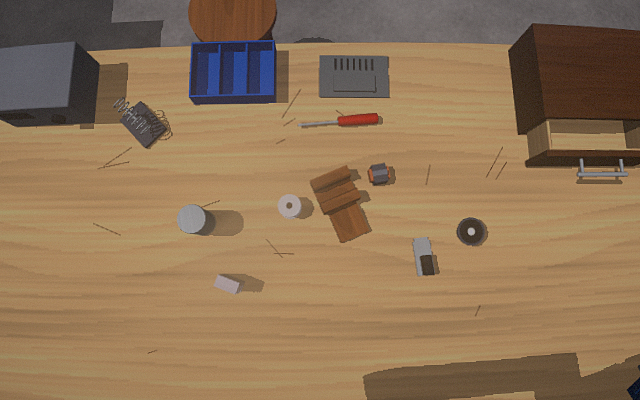

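View pics/scene0.png

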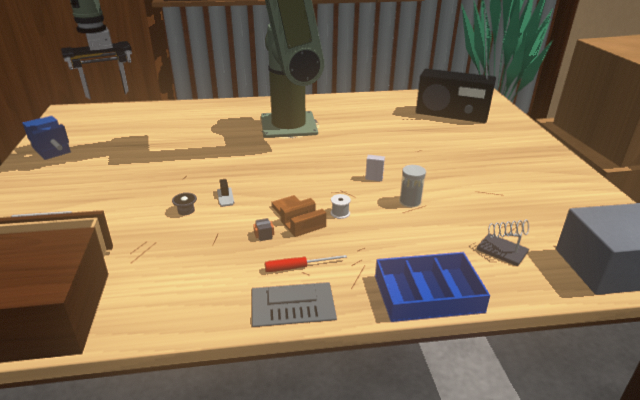

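The top view shows the sink at (228,284), the jig at (335,190) with its apron end near (352,240), and the key at (424,256) with its nose pointing up the picture. Next I'll take close wrist views, two per object.

```bash
cat > h.py <<'E'
import numpy as np, cv2
from scipy.spatial.transform import Rotation as R
from scipy.optimize import least_squares
from rig import bot
def unproj(c,px,z):
    p=cv2.undistortPoints(np.array([[px]],float),c["intrinsics"],c["dist_coeffs"])[0,0]
    d=R.from_rotvec(c["attitude"]).apply([p[0],p[1],1]);o=c["origin"]
    return o+d*(z-o[2])/d[2]
def proj(c,P):
    q=R.from_rotvec(c["attitude"]).inv().apply(np.atleast_2d(P)-c["origin"])
    return cv2.projectPoints(q,np.zeros(3),np.zeros(3),c["intrinsics"],c["dist_coeffs"])[0][:,0]
def down(yaw):  # tool z down, tool y axis at world angle yaw
    y=np.array([np.cos(yaw),np.sin(yaw),0]);z=np.array([0,0,-1.]);return R.from_matrix(np.c_[np.cross(y,z),y,z])
def rv(yaw): return down(yaw).as_rotvec()
def pose(p,P): # p=x,y,z,yaw
    return R.from_euler('z',p[3]).apply(np.atleast_2d(P))+p[:3]
E
python3 - <<'E'
from h import *
c=bot.calibration("top")
for n,px,z in[("sink",(228,284),70),("slot",(336,192),44),("apron",(352,238),15),("key",(425,256),10),("keyh",(427,264),38),("keynose",(423,238),5),("spool",(289,206),44),("trafo",(379,174),38)]: print(n,unproj(c,px,z).round(0))
w=bot.calibration("wrist");o=bot.get_obs();T=R.from_rotvec(o["eef_rot"])
off=T.inv().apply(w["origin"]-o["eef_pos"]);A=T.inv()*R.from_rotvec(w["attitude"])
print(off,A.as_matrix().round(3), "tool y",T.as_matrix()[:,1])
E
```

```text
sink [413. 215.  70.]
slot [610. -18.  44.]
apron [509. -53.  15.]
key [ 465. -220.   10.]
keyh [ 447. -216.   38.]
keynose [ 506. -218.    5.]
spool [580.  87.  44.]
trafo [ 651. -117.   38.]
[66.76803479  0.07496163 19.42253122] [[ 0.    -0.972 -0.233]
 [ 1.     0.     0.   ]
 [-0.    -0.233  0.972]] tool y [ 0.3152926  -0.94899244 -0.00197964]
```

```bash
cat > look.py <<'E'
from h import *
import pickle
off=np.array([66.77,0.07,19.42]);A=np.array([[0,-.972,-.233],[1,0,0],[0,-.233,.972]])
def look(name,tgt,yaw,d,u,v):
    T=down(yaw); ray=np.array([u,v,1.])*d
    tcp=np.array(tgt)-T.apply(off+A@ray)
    bot.move_to(tcp,rv(yaw)); bot.sleep(.15)
    c=bot.calibration("wrist"); im=bot.grab_frame("wrist")
    cv2.imwrite(f"pics/{name}.png",im); pickle.dump(c,open(f"pics/{name}.pkl","wb"))
    return im
E
python3 - <<'E'
from look import *
y0=-np.pi/2
J=[585,-25,25];K=[470,-218,15];S=[413,215,35]
ims=[look("k1",K,y0,260,-.25,-.2),look("k2",K,y0,260,.25,-.2),look("j1",J,y0+.34,260,.25,-.2),look("j2",J,y0+.34,260,-.25,-.2),
 look("s1",S,y0,270,.3,-.15),look("s2",S,y0,270,-.3,-.15)]
print(bot.get_obs()["clock"])
m=np.vstack([np.hstack(ims[i:i+2]) for i in(0,2,4)])
cv2.imwrite("pics/m.png",cv2.resize(m,(800,750))[:,:]) 
cv2.imwrite("pics/m.png",cv2.resize(m,(640,600),interpolation=cv2.INTER_AREA))
E
```

```text
6.95
```

View pics/m.png

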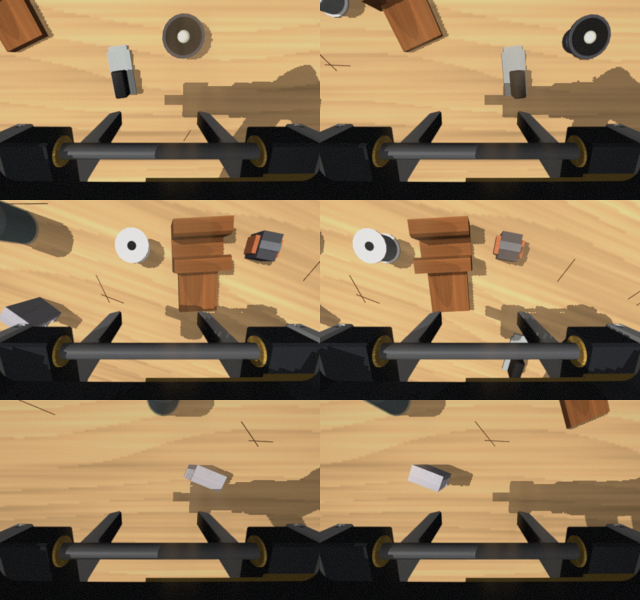

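```bash
python3 - <<'E'
import cv2,numpy as np
def crop(n,x,y,w,h,s):
    c=cv2.resize(cv2.imread(f"pics/{n}.png")[y:y+h,x:x+w],None,fx=s,fy=s,interpolation=cv2.INTER_CUBIC)
    for i in range(0,w,10): cv2.line(c,(i*s,0),(i*s,8 if i%50 else 16),(0,0,255),1);cv2.putText(c,str(x+i),(i*s+1,16),0,.3,(255,0,0))
    for i in range(0,h,10): cv2.line(c,(0,i*s),(8,i*s),(0,0,255),1);cv2.putText(c,str(y+i),(10,i*s+4),0,.3,(255,0,0))
    return c
cv2.imwrite("pics/cs.png",np.hstack([crop("s1",360,120,100,70,4),crop("s2",165,120,100,70,4)]))
cv2.imwrite("pics/ck.png",np.hstack([crop("k1",200,75,100,140,4),crop("k2",350,75,100,140,4)]))
cv2.imwrite("pics/cj.png",np.vstack([np.hstack([crop("j1",335,25,133,200,3),crop("j2",168,25,133,200,3)])]))
E
```

```text
(no output)
```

View pics/cs.png

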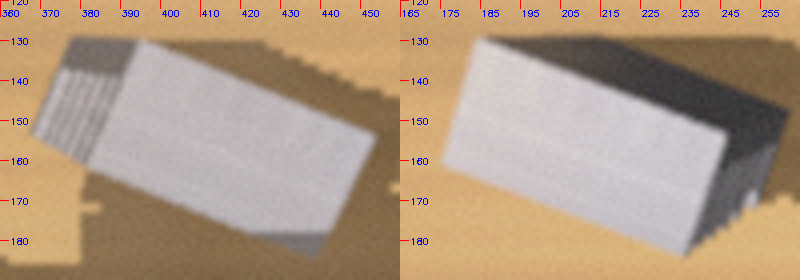

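View pics/ck.png

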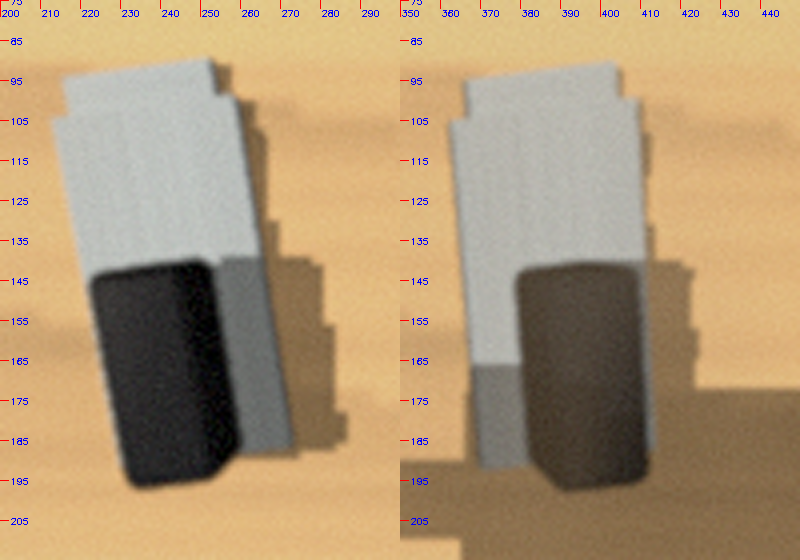

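View pics/cj.png

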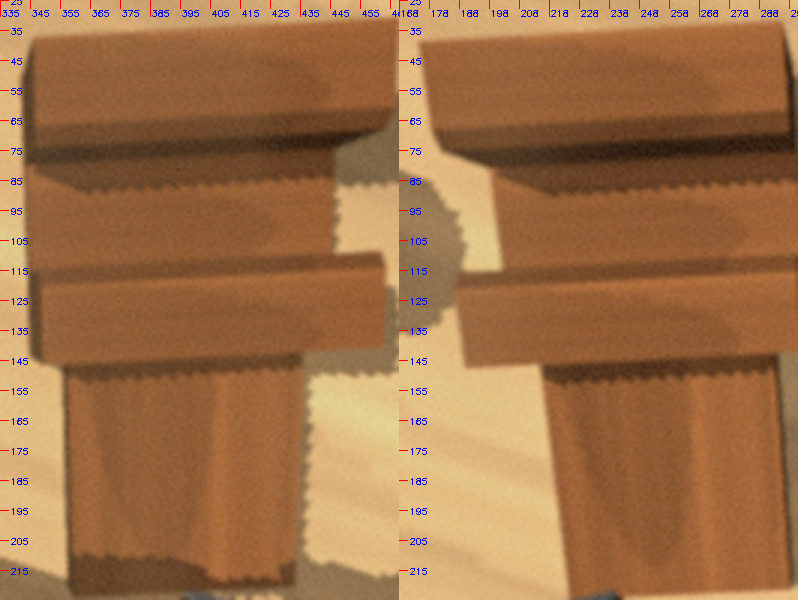

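The crops show:
- **Sink:** fins on its -x side. Top corners are at (394,130), (453,154) and (382,161) in s1.
- **Key:** nose towards +x, nose corners at (216,95) and (253,90) in k1.
- **Jig:** the cheek tops and both apron corners are clear.

Now I'll fit the poses from these points.

```bash
cat > fit.py <<'E'
from h import *
import pickle
S=[("s1",13,25,70,394.5,129.8),("s1",13,-25,70,453.7,153.7),("s1",-13,25,70,381.8,161.3),("s1",-13,-25,70,439.8,184.3),("s1",13,25,0,378,129.3),("s1",-13,25,0,367.5,153.8),
("s2",13,25,70,185,129.5),("s2",13,-25,70,247,153),("s2",-13,25,70,175,161.3),("s2",-13,-25,70,236.3,184.3),("s2",13,-25,0,262,147.5),("s2",13,25,0,215,129.5)]
K=[("k1",63.5,16,6,216,95),("k1",63.5,-16,6,253,89.7),("k1",55.5,20,6,213.3,105),("k1",55.5,-20,6,259.3,99),("k1",-22.5,-20,0,273,186.8),
("k2",63.5,16,6,366.3,95),("k2",63.5,-16,6,404.3,90.5),("k2",55.5,20,6,362.5,105.3),("k2",55.5,-20,6,409.7,100),("k2",-22.5,20,0,370,191.8),("k2",-22.5,-20,6,413.8,187.5),
("k1",22.5,10,38,222.5,142.5),("k1",-22.5,10,38,231,197.5),("k2",22.5,-10,38,410.5,140.5),("k2",-22.5,-10,38,412.5,197)]
J=[("j1",40,45,44,346.7,38.3),("j1",19,45,44,347.3,67.3),("j1",19,-45,44,466,60.3),("j1",-19,45,44,350,119.3),("j1",-40,45,44,349.3,145.7),("j1",-19,-45,44,462.7,114.3),("j1",-40,-45,44,463.3,140),("j1",-115,35,15,359,223.3),("j1",-115,-35,15,433.3,220),
("j2",40,45,44,174.3,39),("j2",40,-45,44,296,32.3),("j2",19,45,44,180,68.3),("j2",19,-45,44,298.3,60.7),("j2",-40,45,44,190.7,147.3),("j2",-19,45,44,187.7,121),("j2",-115,35,15,224.7,224),("j2",-115,-35,15,299,221)]
def fit(D,x0):
    def f(p): return np.concatenate([proj(pickle.load(open(f"pics/{d[0]}.pkl","rb")),pose(p,d[1:4]))[0]-d[4:] for d in D])
    r=least_squares(f,x0,loss="soft_l1",x_scale=[10,10,10,.1]);return r.x,f(r.x).reshape(-1,2)
if __name__=="__main__":
    for n,D,x0 in(("S",S,[413,215,0,-.39]),("K",K,[465,-218,0,.1]),("J",J,[600,-20,0,.33])):
        x,r=fit(D,x0);print(n,x.round(3));print(r.round(1).tolist())
E
python3 fit.py
```

```text
S [ 4.12919e+02  2.18435e+02  5.96000e-01 -3.68000e-01]
[[0.7, 0.1], [0.4, 0.0], [-0.4, 0.6], [-0.6, 0.3], [-0.3, -0.4], [-0.2, -0.0], [-0.7, -0.0], [-0.2, 0.3], [0.5, 0.1], [0.3, -0.1], [0.9, -0.4], [-0.2, -0.9]]
K [ 4.45146e+02 -2.19986e+02 -5.49000e-01  1.17000e-01]
[[0.3, -0.5], [-0.0, 0.1], [0.3, -0.3], [-0.2, -0.1], [0.8, -1.1], [0.6, 0.1], [-0.3, 0.0], [0.6, -0.0], [-0.5, -0.4], [-0.8, -0.6], [-0.4, 0.0], [-1.9, 1.2], [0.1, 1.4], [-0.1, 0.8], [0.6, -0.3]]
J [ 6.19346e+02 -1.72820e+01 -5.91000e-01  3.91000e-01]
[[-0.5, -1.1], [-0.2, 0.2], [0.4, 0.7], [-1.3, -0.0], [0.2, 0.6], [1.0, -1.2], [-1.1, 0.3], [0.4, 0.3], [-0.1, -0.2], [1.1, -0.4], [0.3, -0.7], [-0.3, 0.5], [-0.2, 1.4], [0.3, 0.0], [-0.6, -0.7], [0.7, 0.3], [-0.1, -0.2]]
```

```bash
cat > poses.py <<'E'
from h import *
import fit
Sx=fit.fit(fit.S,[413,215,0,-.39])[0];Kx=fit.fit(fit.K,[465,-218,0,.1])[0];Jx=fit.fit(fit.J,[600,-20,0,.33])[0]
gd=bot.grip_depth
def at(p,x,y,z): return pose([p[0],p[1],0,p[3]],[x,y,z+gd])[0]  # TCP so that grasp point is at local x,y,z
def st(m=""):
    o=bot.get_obs();print(m,round(o["clock"],2),o["eef_pos"].round(1),"F",o["contact_force"].round(1),"op",round(o["opening"],1),"g",round(o["grasp_force"],1))
E
python3 - <<'E'
from poses import *
q=-np.pi/2
bot.move_to(at(Sx,0,0,110),rv(Sx[3]+q)); 
print(bot.move_l(at(Sx,0,0,52),rate=100,max_force=15)); st("down")
bot.move_gripper(30,30); st("grip")
bot.move_l(at(Sx,0,0,150),rate=150); st("lift")
bot.move_to(at(Jx,0,0,52+70),rv(Jx[3]+q)); bot.sleep(.2); st("over")
cv2.imwrite("pics/held.png",bot.grab_frame("wrist"));cv2.imwrite("pics/held_s.png",bot.grab_frame("scene"))
a=cv2.imread("pics/held.png")
b=cv2.imread("pics/held_s.png")[130:270,200:440]
cv2.imwrite("pics/h2.png",np.vstack([cv2.resize(a,(640,400))[:250],cv2.resize(b,(600,350))[:, :].copy() if 0 else cv2.copyMakeBorder(cv2.resize(b,(600,350)),0,0,0,40,0)]))
E
```

```text
False
down 8.27 [413.2 218.3 232.9] F [ 0.6  0.4 -0.3] op 94.3 g 0.0
grip 9.02 [413.  218.5 232.5] F [ 0.1  0.3 -0. ] op 49.4 g 30.0
lift 9.82 [412.3 218.2 329.4] F [ 0.2 -0.1 -0.9] op 49.8 g 30.0
over 11.22 [619.  -16.1 302.6] F [ 0.6  0.2 -1.3] op 49.8 g 30.0
```

View pics/h2.png

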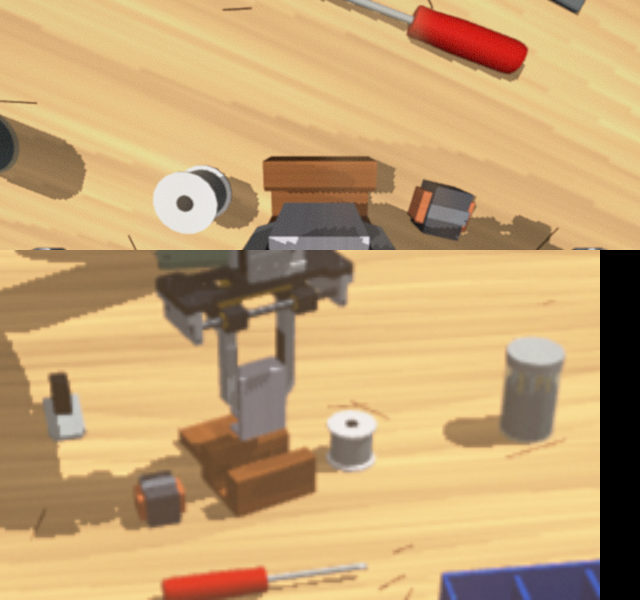

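The sink hangs upright over the slot with its back plate away from the robot. Lowering it now.

```bash
python3 - <<'E'
from poses import *
bot.move_l(at(Jx,0,0,52+44),rate=80); bot.sleep(.3); st("mouth")
h=bot.move_l(at(Jx,0,0,52+7),rate=35,max_force=10); st(("seat",h))
E
```

```text
mouth 12.09 [619.6 -17.4 276.9] F [-0.5 -0.9 -1.7] op 49.6 g 30.0
('seat', True) 13.09 [619.3 -17.2 240.5] F [-0.4  0.   4.6] op 49.9 g 30.0
```

```bash
python3 - <<'E'
from poses import *
from look import look
bot.move_gripper(64); bot.sleep(.2); st("open")
bot.move_l(at(Jx,0,0,140),rate=150); bot.move_gripper(94)
im=look("p1",pose(Jx,[-20,0,60])[0],Jx[3]-np.pi/2,270,-.1,-.2); st()
cv2.imwrite("pics/p1c.png",cv2.resize(im[20:220,170:400],None,fx=3,fy=3))
c=bot.calibration("wrist")
for P in([13,25,78],[13,-25,78],[-13,25,78],[-13,-25,78]): print(((proj(c,pose([Jx[0],Jx[1],0,Jx[3]],P))[0]-[170,20])*3).round())
E
```

```text
open 13.75 [618.3 -17.1 238.7] F [0.4 0.2 0.1] op 63.8 g 0.0
 15.73 [559.4 -70.6 353.2] F [ 0.4  0.7 -0.4] op 94.3 g 0.0
[254. 232.]
[441. 232.]
[258. 331.]
[441. 331.]
```

View pics/p1c.png

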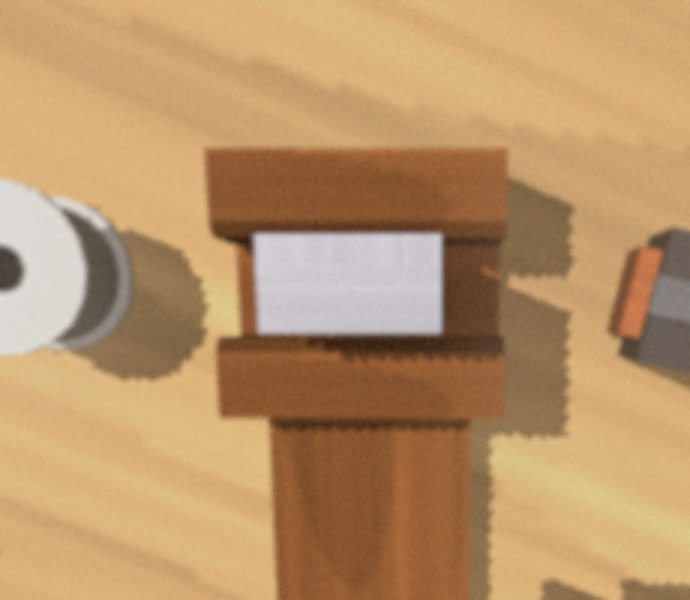

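The sink's top corners are at (254,232), (443,232), (256,334) and (443,334). That agrees with the predicted mid-slot pose to under 1 mm. Next, pick up the key.

```bash
python3 - <<'E'
from poses import *
q=-np.pi/2
bot.move_to(at(Kx,0,0,90),rv(Kx[3]+q)); bot.move_gripper(50)
print(bot.move_l(at(Kx,0,0,27.5),rate=80,max_force=12)); bot.sleep(.2); st("down")
bot.move_gripper(5,40); st("grip")
z0=bot.get_obs()["eef_pos"][2]
bot.move_l(at(Kx,0,0,100),rate=150); st("lift")
bot.move_to(at(Jx,-115,0,27.5+45),rv(Jx[3]+q)); bot.sleep(.2); st("over")
bot.move_l(at(Jx,-115,0,27.5+15+4),rate=60)
h=bot.move_l(at(Jx,-115,0,27.5+15-2),rate=12,max_force=5);bot.sleep(.2); st(("touch",h)); print("z0",z0)
c=bot.calibration("wrist");im=bot.grab_frame("wrist")
s=bot.grab_frame("scene")[170:250,230:370]
cv2.imwrite("pics/kt.png",np.vstack([im[40:],cv2.copyMakeBorder(cv2.resize(s,(420,240)),0,0,0,220,0)]))
for P in([-50,16,22],[-50,-16,22]): print(proj(c,pose([Jx[0],Jx[1],0,Jx[3]],P))[0]-[0,40])
E
```

```text
False
down 18.52 [ 445.4 -220.2  208.5] F [-0.1  0.1  0.1] op 50.1 g 0.0
grip 19.1 [ 445.1 -220.   207.9] F [-1.2  0.2  1.2] op 19.9 g 40.0
lift 19.73 [ 444.7 -219.7  279.6] F [ 0.1 -0.3 -2.7] op 20.1 g 40.0
over 20.67 [512.9 -62.7 253.2] F [-0.6  1.1 -2.4] op 19.8 g 40.0
('touch', True) 21.87 [513.3 -61.1 222.9] F [-0.   0.5  5.5] op 19.6 g 40.0
z0 207.94370123958348
[290.52995999  89.30466757]
[345.48531854  89.31932374]
```

View pics/kt.png

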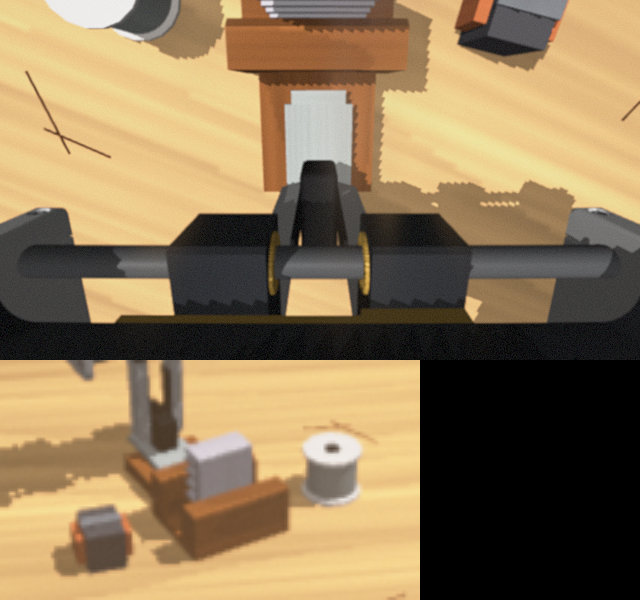

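The key's nose lies at (291–347, 90), centred on the apron and square to it. It touched down 15.0 mm above the bench. Sliding it in now.

```bash
python3 - <<'E'
from poses import *
z=27.5+15+.3
bot.move_l(at(Jx,-115,0,z),rate=15)
h=bot.move_l(at(Jx,-75,0,z),rate=35,max_force=12);st(("in",h))
if not h:
    h=bot.move_l(at(Jx,-59.5,0,z),rate=20,max_force=10);st(("home",h))
o=bot.get_obs();print(R.from_euler('z',-Jx[3]).apply(o["eef_pos"]-[Jx[0],Jx[1],gd]))
E
```

```text
('in', False) 23.54 [549.9 -45.9 223.1] F [ 0.1  0.7 -1.9] op 19.6 g 40.0
('home', True) 24.22 [562.2 -40.9 223.1] F [-1.1 -0.3  5. ] op 20.0 g 40.0
[-61.87268174  -0.06422579  42.73500195]
```

```bash
python3 - <<'E'
from poses import *
from look import look
bot.sleep(.2);st("pre")
bot.move_gripper(50); bot.sleep(.2)
bot.move_l(at(Jx,-62,0,150),rate=150)
im=look("f1",pose(Jx,[-40,0,40])[0],Jx[3]-np.pi/2,270,.15,-.25);st()
c=bot.calibration("wrist")
Jf=[Jx[0],Jx[1],0,Jx[3]]
x0,y0=200,0
for P in([13,25,78],[13,-25,78],[-13,25,78],[-13,-25,78],[-40,20,21],[-85,20,21],[-85,-20,21],[-40,10,53],[-85,10,53],[-40,-10,53]): print(P,((proj(c,pose(Jf,P))[0]-[x0,y0])*2.5).round())
a=cv2.resize(im[:220,x0:x0+320],None,fx=2.5,fy=2.5)
cv2.imwrite("pics/f1c.png",a)
E
```

```text
pre 24.42 [562.  -40.9 223.1] F [-0.2 -0.7  5.5] op 20.0 g 40.0
 26.7 [503.4 -21.8 336.7] F [-0.  -0.5  0.2] op 50.0 g 0.0
[13, 25, 78] [348. 118.]
[13, -25, 78] [520. 119.]
[-13, 25, 78] [346. 213.]
[-13, -25, 78] [514. 213.]
[-40, 20, 21] [349. 308.]
[-85, 20, 21] [347. 426.]
[-85, -20, 21] [449. 426.]
[-40, 10, 53] [385. 307.]
[-85, 10, 53] [382. 439.]
[-40, -10, 53] [444. 307.]
```

View pics/f1c.png

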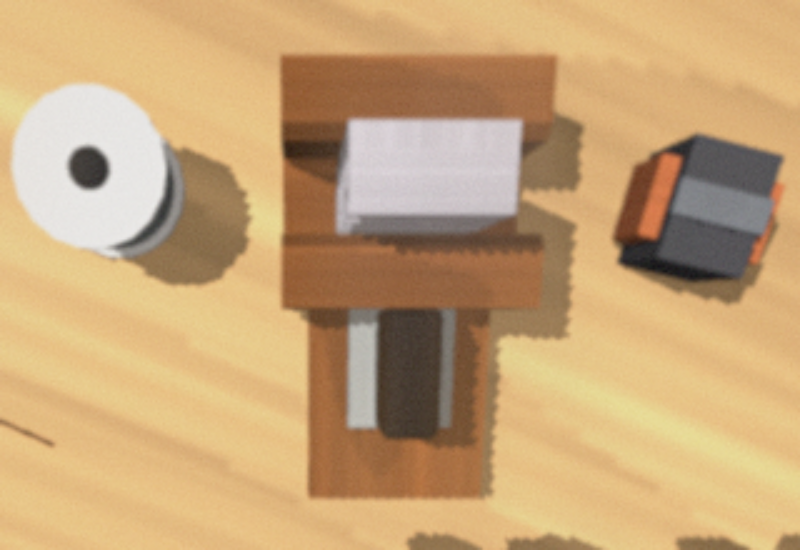

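The key's handle is against the cheek, with the plate's rear edge at (347–453, 428) against a predicted 426. The sink is upright and unmoved at (348–520, 118–235), and the arm is clear.

```bash
python3 -c "
from rig import bot
print(bot.hand_in())"
```

```text
the job is handed in; nothing more can be done
None
```

The heat sink stands upright at mid-slot with its fins towards the keyway, the key is home with its handle against the wood, both are released, and the job was handed in at about 27 s; no verdict came back.

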